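Snap the bearing cover home on a printer drive unit

ROBOT

A 6-joint arm with a two-finger parallel gripper is mounted at the origin on the work surface. World frame = base frame: x ahead of the robot, y to its left, z up, the work surface at z = 0. Lengths are in m, angles in rad, forces in N, time in s.
With the tool pointing down it reaches from about 0.35 to 0.975 m from the base axis. Payload 4.9 kg.
Tool frame: the origin (TCP) lies midway between the tips of the shut fingers; the grasp point (between the pads) lies 19 mm behind it; z points along the fingers, y is the line along which they close (so a half turn about z gives the same grasp; the last joint's range is limited). The gripper opens to 85 mm and grips with 20 to 120 N. Pads are 22 mm wide; open, the fingers measure 114 mm over their backs; the gripper's body (76 mm by 85 mm) begins 54 mm behind the grasp point. The pads swing forward as they close: fully open they stand 13 mm farther back than shut.
Start: joints at [1.227, 0.053, 1.613, -0, 1.476, -0.119], TCP at [0.139, 0.609, 0.231] pointing down, gripper open.
Joint ranges: [-3.01, 3.01], [-1.01, 2.22], [0.06, 2.58], [-1.02, 4.17], [0.09, 2.62], [-3.14, 3.14]. Speed limits (rad/s): [2.57, 2.57, 3.14, 3.14, 3.14, 3.14].

INTERFACE

Orientations are given as a unit quaternion [w, x, y, z].
In Python, from plant import state, grab_frame, camera_info, job_done, spot_in, masks_of, pinpoint gives the robot as it stands.
- The arm moves only by the shell command python3 -m handwheel 'ROWS' [OPENING]. ROWS is JSON, a list that holds one entry, the list of rows, each a list of 6 numbers: the shift along the world's x, y, z in m, then the turn, a rotation vector about the world's x, y, z in degrees. In form: [[[tx, ty, tz, ax, ay, az], ...]]. A call has 1 to 20 rows; each row shifts and turns the commanded pose from where the row before left it; what a row does not reach is not made up. A row lasts 1/12 s, in which the tool goes at most 41.7 mm and 7.16 degrees, less where a joint would pass 70% of its speed; a pose out of reach is approached as far as the arm can. A call is refused whole if a number of a shift passes 0.0417 or a number of a turn 7.16, either way. A call with a gripper value outside its range is refused whole. OPENING is the opening, from 0 (shut) to 1 (fully open), set as the call begins (- or left out, the last holds). The fingers move at their own pace and stop on an object; the grip force is fixed at half the most. Time passes only in rows, so rows that do not move let the fingers close. It gives the time, the measured TCP pose, the force, the opening and the grip force at its end, in the units of the state.
- state(): the state, without advancing time (a new reading comes with each control period).
- grab_frame(name): name is "side" or "top" or "wrist"; returns (picture, depth): 400x640x3 uint8, blue, green, red; 400x640 float32, m along the optical axis (not along the pixel's ray), 0 where there is no reading.
- camera_info(name): a dict with "fx", "fy", "cx", "cy" (pixels), "T" (4x4, takes a point from camera to world coordinates). Camera axes: x right, y up, looking along -z (the intrinsics and any distortion apply to the point x, -y, -z); pixel columns grow to the right and rows downward; lengths in m; the calibration is good to about 2 mm. A picture is of the moment at which its call begins: read the wrist's pose just before it. camera_info takes no time and is no camera call; for the wrist camera it gives the pose at the moment of the call.
- job_done(): hands the job in; it is judged then, once.
Trained networks look in the newest picture that a camera, given by its name, has taken for a name from the list of things; names that differ only in an ending like _2 or _b are one class to them, and where a whole thing is asked for, a point or a joint stands for the part that bears it (a point fixed in the world has none). Each returns a list of dicts, best first, with "conf" (0 to 1); they miss things now and then, are a little off and sometimes report something else, mostly with a low value. They report only what shows in the picture. A call takes as long as a camera call. They do not tell look-alikes from the thing itself.
- spot_in(camera, thing): "box" ([left, top, width, height] in pixels, round what is visible of it).
- masks_of(camera, thing): "region" (400x640 bool, what is visible of it) and "box" ([left, top, width, height] in pixels, round what is visible of it).
- pinpoint(camera, thing): "position" ([column, row] in pixels: a listed point, or the origin of a listed thing).
The state is a dict: "time": time; "joint_pos": joint angles; "joint_vel": joint speeds; "joint_efforts": joint torques, N m; "tool_pos": TCP position; "tool_rot": TCP orientation; "contact_force": force on the tool from outside, world axes, zero at the start; "ft_torque": the same for the moment, N m; "gripper_width": opening from 0.0 (shut) to 1.0 (fully open); "grasp_force": force on a finger pad.
Only numpy, scipy, OpenCV 4.12 (cv2) and the standard library are available. Lean on these libraries where they do the work, as an engineer would, in place of code of your own. Each camera call takes 0.05 s, during which the arm holds its last target. There are 200 camera calls.

TASK

The bearing cover on top of the printer drive unit is sitting proud. Pick up the seating tool with the long rectangular foot, set the foot squarely on the middle of the cover and lined up with it, and press straight down until the cover clicks fully home. Do not touch the cover with the gripper itself; then stand the tool upright back on the rubber mat, let go, and leave the other things on the bench where they are.

Things in the scene. Friction and masses are not known exactly. Their poses are not given: they have to be found in the camera images.
- press_center (a point): Seating tool, loose, about 160 g, standing on the rubber mat: white nylon foot 80 x 38 x 16 mm, and on its middle a wooden grip bar 56 x 22 mm, 45 mm high; 61 mm high in all. This point is its centre, half-way up, 30.5 mm above the foot's underside. x along foot and bar, y across the bar's 22 mm (pinch it so, from above), z up.
- press_foot (a point): Centre of the underside of that tool's foot, same axes; 30.5 mm below press_center.
- cover_top (a point): Centre of the flat top of the bearing cover: a black plastic flange 100 x 60 x 6 mm, x along its length, y across, z up. At the start the flange hangs 10 mm above the unit's steel plate (its top 91 mm above the bench); home, it lies flat on the plate (top 81 mm above the bench). Nothing else within 60 mm of it is higher than the steel plate.
- cover: The whole cover, 36.5 mm high: flange and a skirt that sits in the unit's well; origin under the skirt. A spring ball under each quarter holds it up: pushed in the middle it takes about 7 N at first, 12 N some 2.5 mm down; at about half-way (4 to 5 mm) it snaps down by itself and stays; let go before, it comes back up.
- unit: Printer drive unit, fixed: a black block 150 x 150 mm with a steel top plate 75 mm above the bench, and on its +x side a lower deck 70 mm long with a yellow circuit board, its parts below 60 mm. Origin on the bench; the cover's middle is at x = -35 mm, y = 0, the middle of the steel plate; the cover's length runs along the unit's x.
- mat: Rubber mat, fixed, 210 (x) x 150 (y) x 4 mm; origin at the middle of its underside. Rectangular seating tool starts near x = -45 mm, the round one near x = +60 mm.
- round_press: A second, smaller seating tool, not for this cover: round foot 44 mm across, round grip, 61 mm high; stands on the mat. Origin at the centre of its underside.
- screwdriver: Screwdriver lying on the bench along x between mat and drive unit, 190 mm long.
- roller: Spare feed roller 200 mm long and 28 mm thick lying on the left of the bench.
Things that resemble listed ones, but are neither listed nor needed, are in the scene too. What is shaped like the part that bears press_center but pink or purple is not meant.

How it is judged:
By the outcome, as a careful person would: the job done as asked, in the order asked, and still so for the second after the job is handed in, with the robot touching nothing.
It also fails if it takes over 54 s, if anything falls off the work surface, if the arm or the gripper's body presses on something with over 40 N, if the wrist force passes 120 N, or if a joint passes its speed limit or range.

## Working session

There is one attempt and no reset: what is moved stays moved. The work goes in short steps, Python scripts to look and compute and a shell command to move; the robot and the scene stay as the last step left them, time stands still between calls to the robot, and variables do not carry over. Pictures are saved under pics/ and viewed, at most 10 in all, crops included, and the job is handed in when it is done.

```bash
mkdir -p pics
cat > h.py <<'E'
import numpy as np,cv2
from plant import *
def world(cam,px,d,ci=None):
    c=ci or camera_info(cam); p=np.array([(px[0]-c['cx'])/c['fx']*d,-(px[1]-c['cy'])/c['fy']*d,-d,1]); return (np.array(c['T'])@p)[:3]
def onplane(cam,px,z,ci=None):
    c=ci or camera_info(cam); T=np.array(c['T']); r=T[:3,:3]@np.array([(px[0]-c['cx'])/c['fx'],-(px[1]-c['cy'])/c['fy'],-1]); return T[:3,3]+r*(z-T[2,3])/r[2]
E
python3 - <<'E'
from h import *
np.set_printoptions(precision=4,suppress=True)
for cam in ['top','side']:
    im,d=grab_frame(cam); cv2.imwrite(f'pics/{cam}0.png',im)
    c=camera_info(cam); print(cam,{k:v for k,v in c.items() if k!='T'},np.array(c['T'])[:3,3])
    for t in ['press_center','cover_top','unit','mat','round_press']:
        print(t,[(np.round(q['position'],1),round(q['conf'],2)) for q in pinpoint(cam,t)][:4])
print(state())
E
```

```text
top {'fx': 437.1404073878336, 'fy': 437.1404073878336, 'cx': 323.9659779225166, 'cy': 197.48575900093434} [0.3756 0.1261 1.1004]
press_center [(array([448.4, 280.8]), 0.93), (array([380.6, 257.8]), 0.8), (array([443.9, 207.6]), 0.75), (array([453.2, 193.5]), 0.66)]
cover_top [(array([305. , 184.5]), 0.76)]
unit [(array([319.5, 175.5]), 0.83)]
mat [(array([452.2, 192.4]), 0.63)]
round_press [(array([461.7, 173.9]), 0.85)]
side {'fx': 396.86607681364524, 'fy': 396.86607681364524, 'cx': 319.4555875724294, 'cy': 194.29691113498583} [ 0.4576 -0.7029  0.5875]
press_center [(array([322.2, 294.5]), 0.91), (array([219.6, 306.3]), 0.91), (array([264.9, 249.6]), 0.75)]
cover_top [(array([331.7, 184.1]), 0.88)]
unit [(array([323.5, 308.7]), 0.73)]
mat [(array([340.2, 320.8]), 0.76), (array([365.8, 256.8]), 0.25)]
round_press [(array([376.1, 327.5]), 0.73)]
{'time': 0.6, 'joint_pos': array([ 1.227 ,  0.0527,  1.6129,  0.    ,  1.476 , -0.119 ]), 'joint_vel': array([-0.0001,  0.    ,  0.0022,  0.0004,  0.0002, -0.0013]), 'joint_efforts': array([ -0.0009, -39.3419, -37.0229,  -0.0002,   0.0009,  -0.    ]), 'tool_pos': array([0.1393, 0.6093, 0.2313]), 'tool_rot': array([-0.    ,  0.1122,  0.9937,  0.    ]), 'contact_force': array([ 0.0315, -0.1511, -0.3149]), 'ft_torque': array([-0.008 ,  0.0281, -0.0599]), 'grasp_force': 0.0, 'gripper_width': 0.9985462066040994}
```

View pics/top0.png

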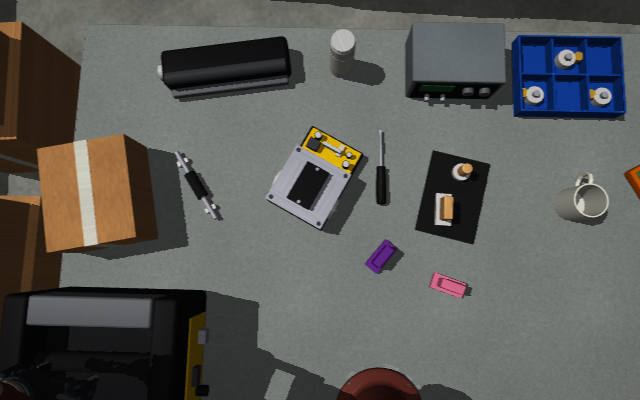

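View pics/side0.png

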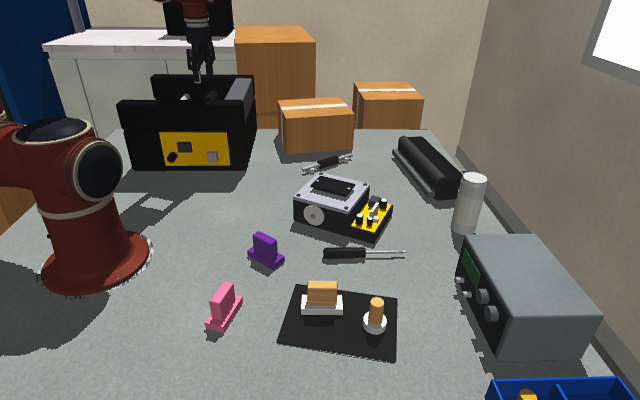

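Run:
```python
from h import *
np.set_printoptions(precision=4,suppress=True)
for cam in ['top','side']:
    im,d=grab_frame(cam)
    print(cam)
    for t,z in [('press_center',None),('cover',0.091)]:
        for q in masks_of(cam,t):
            m=q['region'].astype(bool)&(d>0)
            v,u=np.nonzero(m)
            P=np.array([world(cam,(a,b),d[b,a]) for a,b in zip(u,v)])
            top=np.percentile(P[:,2],95)
            S=P[P[:,2]>top-0.006]
            r=cv2.minAreaRect(S[:,:2].astype(np.float32)*1000)
            print(t,round(q['conf'],2),q['box'],'top',top.round(4),'n',len(S),'rect mm',np.round(r[0],1),np.round(r[1],1),round(r[2],1), 'bgr',im[m].mean(0).round())
            if t=='press_center':
                S=P[(P[:,2]>0.010)&(P[:,2]<.028)]
                if len(S)>8:print('  foot',[np.round(x,1) for x in cv2.minAreaRect(S[:,:2].astype(np.float32)*1000)])
    if cam=='top':
        cv2.imwrite('pics/crop.png',np.hstack([cv2.resize(im[145:245,390:500],None,fx=4,fy=4),cv2.resize(im[135:235,265:355],None,fx=3.99,fy=4)]))
```

```text
top
press_center 0.92 [429.8, 272.6, 37.4, 25.1] top 0.0632 n 223 rect mm [ 305.8 -160.6] [55.9 21.7] 70.9 bgr [122.  93. 186.]
  foot [array([ 306.4, -160. ]), array([80.1, 37.6]), np.float64(71.1)]
press_center 0.73 [433.4, 191.8, 20.0, 34.0] top 0.0672 n 217 rect mm [ 490.2 -150.5] [22.5 55. ] 89.4 bgr [114. 140. 164.]
  foot [array([ 490.9, -150. ]), array([38.1, 79.9]), np.float64(89.5)]
cover 0.57 [287.0, 164.4, 41.3, 42.8] top 0.0944 n 974 rect mm [533.3 182.6] [59.8 99.1] 61.2 bgr [28. 26. 26.]
side
press_center 0.97 [303.6, 279.6, 41.1, 35.8] top 0.0657 n 295 rect mm [ 492.4 -154.8] [23.1 55.8] 87.4 bgr [108. 137. 158.]
  foot [array([ 492.5, -155.5]), array([39.4, 79.9]), np.float64(88.4)]
press_center 0.95 [201.2, 282.5, 37.5, 48.0] top 0.0616 n 299 rect mm [ 307.7 -164.3] [56.3 22.4] 73.0 bgr [111.  87. 159.]
  foot [array([ 307.2, -164.5]), array([81.3, 39.2]), np.float64(71.1)]Traceback (most recent call last):
  File "<stdin>", line 10, in <module>
  File "h.py", line 4, in world
    c=ci or camera_info(cam); p=np.array([(px[0]-c['cx'])/c['fx']*d,-(px[1]-c['cy'])/c['fy']*d,-d,1]); return (np.array(c['T'])@p)[:3]
            ~~~~~~~~~~~^^^^^
ValueError: time passes only in moves, steps and waits
```

View pics/crop.png

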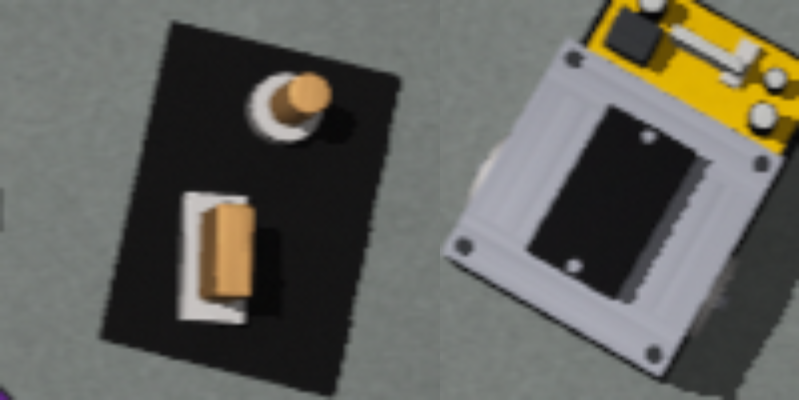

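Candidates in the top picture are the white and wood tool on the mat at (444,208), the pink tool at (448,285), the purple one at (381,257) and the round one at (462,173). I choose (444,208). The crop confirms a white rectangular foot with a wooden bar. The cover's long axis is at about -29° and the tool's is at about -1°.

```bash
python3 -m handwheel '[[[0,0,0.035,0,0,0],[0,0,0.035,0,0,0],[0,0,0.035,0,0,0],[0,0,0.035,0,0,0],[0.0216,-0.0315,0,0,0,0.9],[0.0216,-0.0315,0,0,0,0.9],[0.0216,-0.0315,0,0,0,0.9],[0.0216,-0.0315,0,0,0,0.9],[0.0216,-0.0315,0,0,0,0.9],[0.0216,-0.0315,0,0,0,0.9],[0.0216,-0.0315,0,0,0,0.9],[0.0216,-0.0315,0,0,0,0.9],[0.0216,-0.0315,0,0,0,0.9],[0.0216,-0.0315,0,0,0,0.9],[0.0216,-0.0315,0,0,0,0.9],[0.0216,-0.0315,0,0,0,0.9],[0.0216,-0.0315,0,0,0,0.9],[0,0,0,0,0,0]]]' 1
```

```text
time: 2.35
tool_pos: [0.4227, 0.195, 0.3711]
tool_rot: [0.0, 0.014, 1.0, -0.001]
contact_force: [-0.4, -0.0, -0.6]
gripper_width: 1.002
grasp_force: 0.0
```

```bash
cat > w.py <<'E'
from h import *
import sys
np.set_printoptions(precision=4,suppress=True)
def look(name,things):
    ci=camera_info('wrist'); im,d=grab_frame('wrist'); cv2.imwrite(f'pics/{name}.png',im)
    print('cam',np.array(ci['T'])[:3,3],'tcp',state()['tool_pos'])
    for t in things:
        for q in masks_of('wrist',t)[:2]:
            v,u=np.nonzero(q['region'].astype(bool)&(d>0))
            if len(u)<20: continue
            P=np.array([world('wrist',(a,b),float(d[b,a]),ci) for a,b in zip(u,v)])
            top=np.percentile(P[:,2],90); S=P[abs(P[:,2]-top)<.005]
            f=lambda S:[np.round(x,1) for x in cv2.minAreaRect(S[:,:2].astype(np.float32)*1000)]
            print(t,round(q['conf'],2),q['box'],'top',top.round(4),f(S))
            if t=='press_center':
                F=P[P[:,2]<top-.035]
                if len(F)>10: print('  foot',f(F),F[:,2].min().round(4))
if __name__=='__main__': look(sys.argv[1],sys.argv[2:])
E
python3 w.py w1 cover
python3 -m handwheel '[[[0.0047,-0.0348,-0.01,0,0,0],[0.0047,-0.0348,-0.01,0,0,0],[0.0047,-0.0348,-0.01,0,0,0],[0.0047,-0.0348,-0.01,0,0,0],[0.0047,-0.0348,-0.01,0,0,0],[0.0047,-0.0348,-0.01,0,0,0],[0.0047,-0.0348,-0.01,0,0,0],[0.0047,-0.0348,-0.01,0,0,0],[0.0047,-0.0348,-0.01,0,0,0],[0.0047,-0.0348,-0.01,0,0,0],[0,0,-0.02,0,0,0],[0,0,0,0,0,0]]]' 1
python3 w.py w2 press_center
```

```text
cam [0.3448 0.1964 0.5128] tcp [0.4214 0.1972 0.3711]
cover 0.94 [283.4, 196.8, 64.2, 72.2] top 0.0911 [array([533.3, 180.5]), array([60.1, 99.1]), np.float64(61.8)]
time: 3.45
tool_pos: [0.4657, -0.1475, 0.2472]
tool_rot: [-0.003, 0.011, 1.0, 0.002]
contact_force: [-0.4, 0.6, -1.1]
gripper_width: 1.0
grasp_force: 0.0
cam [ 0.3888 -0.1475  0.3895] tcp [ 0.4662 -0.1469  0.249 ]
press_center 0.76 [412.2, 44.5, 84.5, 77.7] top 0.0608 [array([373. ,  -1.8]), array([22.5, 55.4]), np.float64(51.3)]
  foot [array([374.3,   0.4]), array([43.3, 80. ]), np.float64(50.9)] -0.0007
press_center 0.71 [259.5, 0.0, 85.3, 52.7] top 0.0608 [array([ 307.5, -164.5]), array([56.3, 22.5]), np.float64(71.3)]
  foot [array([ 304. , -164.4]), array([84.1, 44.9]), np.float64(71.5)] -0.0024
```

View pics/w2.png

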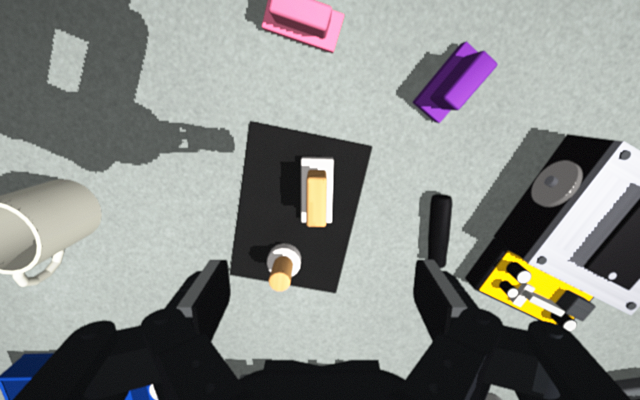

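The wrist picture shows the white and wood tool at about (316,195), the round one at (282,265), and the purple and pink look-alikes above. I'll measure the tool from its depth region.

Run:
```python
from h import *
ci=camera_info('wrist'); im,d=grab_frame('wrist')
P=np.array([world('wrist',(u,v),float(d[v,u]),ci) for v in range(148,236) for u in range(294,342) if d[v,u]>0])
f=lambda S:[np.round(x,1) for x in cv2.minAreaRect(S[:,:2].astype(np.float32)*1000)]
print('bar',f(P[(P[:,2]>.060)]),np.percentile(P[:,2],97),'foot',f(P[(P[:,2]>.012)&(P[:,2]<.024)]), 'all',f(P[P[:,2]>.012]),'mat',np.percentile(P[:,2],10))
print(state()['tool_pos'],state()['tool_rot'])
```

```text
bar [array([ 492.1, -154. ]), array([21.5, 55.5]), np.float64(88.2)] 0.06492999514302314 foot [array([ 492.3, -154. ]), array([37.6, 79.8]), np.float64(87.9)] all [array([ 492.3, -154. ]), array([37.6, 79.8]), np.float64(87.9)] mat 0.002720477420851769
[ 0.46746027 -0.14683053  0.2519644 ] [2.33297815e-04 9.19880389e-03 9.99957657e-01 1.07401569e-04]
```

```bash
python3 -m handwheel '[[[0.005,-0.0014,-0.02,0,0,-0.2],[0.005,-0.0014,-0.03,0,0,-0.2],[0.005,-0.0014,-0.03,0,0,-0.2],[0.005,-0.0014,-0.03,0,0,-0.2],[0.005,-0.0014,-0.02,0,0,-0.2],[0,0,0,0,0,0],[0,0,-0.018,0,0,0],[0,0,-0.018,0,0,0],[0,0,-0.018,0,0,0],[0,0,-0.018,0,0,0],[0,0,-0.018,0,0,0],[0,0,0,0,0,0],[0,0,0,0,0,0],[0,0,0,0,0,0]]]' 1
python3 - <<'E'
from h import *
im,_=grab_frame('wrist'); cv2.imwrite('pics/w3.png',im)
E
```

```text
time: 4.77
tool_pos: [0.4939, -0.1555, 0.034]
tool_rot: [0.002, 0.019, 1.0, -0.001]
contact_force: [-0.2, -1.2, -0.2]
gripper_width: 0.996
grasp_force: 0.0
```

View pics/w3.png

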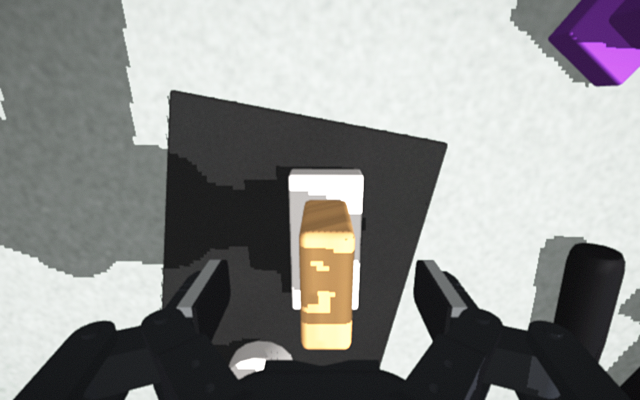

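The bar at (326,290) sits midway between the pads at (225,300) and (425,300), and the angle is aligned. I'll close.

```bash
python3 -m handwheel '[[[0,0,0,0,0,0],[0,0,0,0,0,0],[0,0,0,0,0,0],[0,0,0,0,0,0],[0,0,0,0,0,0],[0,0,0,0,0,0],[0,0,0,0,0,0],[0,0,0,0,0,0],[0,0,0,0,0,0],[0,0,0,0,0,0],[0,0,0,0,0,0],[0,0,0,0,0,0]]]' 0
```

```text
time: 5.82
tool_pos: [0.4924, -0.1554, 0.0316]
tool_rot: [0.0, 0.019, 1.0, -0.0]
contact_force: [0.3, -0.8, 3.9]
gripper_width: 0.244
grasp_force: 59.5
```

```bash
python3 -m handwheel '[[[0,0,0.015,0,0,0],[0,0,0.025,0,0,0],[0,0,0.035,0,0,0],[0,0,0.035,0,0,0],[0,0,0.035,0,0,0],[0.0041,0.0337,0,0,0,-2.63],[0.0041,0.0337,0,0,0,-2.63],[0.0041,0.0337,0,0,0,-2.63],[0.0041,0.0337,0,0,0,-2.63],[0.0041,0.0337,0,0,0,-2.63],[0.0041,0.0337,0,0,0,-2.63],[0.0041,0.0337,0,0,0,-2.63],[0.0041,0.0337,0,0,0,-2.63],[0.0041,0.0337,0,0,0,-2.63],[0.0041,0.0337,0,0,0,-2.63],[0,0,0,0,0,0],[0,0,0,0,0,0],[0,0,0,0,0,0]]]' 0
python3 - <<'E'
from h import *
ci=camera_info('wrist'); im,d=grab_frame('wrist'); cv2.imwrite('pics/w4.png',im); print(state()['tool_pos'],state()['tool_rot'],state()['contact_force'])
np.save('w4d.npy',d); np.save('w4T.npy',ci['T'])
f=lambda S:[np.round(x,1) for x in cv2.minAreaRect(S[:,:2].astype(np.float32)*1000)]
def pts(m): 
    v,u=np.nonzero(m&(d>0)); return np.array([world('wrist',(a,b),float(d[b,a]),ci) for a,b in zip(u,v)])
for t in ['cover','press_center']:
    for q in masks_of('wrist',t)[:2]:
        P=pts(q['region'].astype(bool)); print(t,q['conf'],q['box'],np.percentile(P[:,2],[5,50,95]).round(4))
        if t=='cover': print(f(P[abs(P[:,2]-.091)<.004]))
        else: print('foot',f(P[P[:,2]<P[:,2].max()-.03]))
E
```

```text
time: 7.32
tool_pos: [0.5323, 0.1816, 0.1751]
tool_rot: [-0.001, 0.246, 0.969, -0.001]
contact_force: [0.7, 0.5, -0.4]
gripper_width: 0.248
grasp_force: 59.5
[0.53253309 0.18107771 0.17538607] [-7.21123617e-04  2.46111848e-01  9.69241015e-01 -5.41010524e-04] [ 0.0231339  -0.38853279 -1.11120161]
cover 0.69 [281.5, 142.0, 83.2, 106.8] [0.0886 0.09   0.0912]
[array([525.4, 184.3]), array([60. , 81.2]), np.float64(62.0)]
cover 0.65 [286.2, 171.2, 73.6, 189.4] [0.1614 0.2066 0.2084]
[array([532.9, 182.3]), array([60.2, 52.9]), np.float64(53.4)]
press_center 0.75 [285.5, 170.5, 74.4, 189.6] [0.1616 0.2067 0.2084]
foot [array([615.4, 137.8]), array([ 63.3, 267.1]), np.float64(60.8)]
press_center 0.68 [7.7, 80.3, 93.0, 92.5] [0.0051 0.0351 0.0608]
foot [array([361.9, -21.7]), array([87.5, 87.8]), np.float64(52.1)]
```

View pics/w4.png

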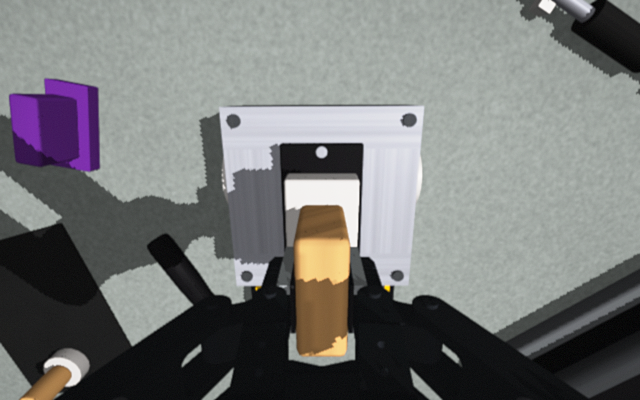

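Run:
```python
from h import *
ci=camera_info('wrist'); d=np.load('w4d.npy'); ci['T']=np.load('w4T.npy')
P=np.array([world('wrist',(u,v),float(d[v,u]),ci) for v in range(120,285) for u in range(240,400) if d[v,u]>0])
a=np.radians(-28.3); e=np.array([np.cos(a),np.sin(a)]); n=np.array([-e[1],e[0]])
o=np.array([.5335,.1804])
for nm,lo,hi in [('foot',.155,.172),('cover',.0875,.095)]:
    S=P[(P[:,2]>lo)&(P[:,2]<hi)]; q=(S[:,:2]-o)@np.c_[e,n]
    # limit to the strip near the near end
    k=q[:,0]<q[:,0].min()+.018; 
    k2=(q[:,0]>q[:,0].min()+.003)&k
    # yaw from edge: mid of lateral range at two stations
    print(nm,'z',np.median(S[:,2]).round(4),'near end',np.percentile(q[:,0],.5).round(4),'lat',q[k2,1].min().round(4),q[k2,1].max().round(4),[np.round(x,1) for x in cv2.minAreaRect((q[k]*1000).astype(np.float32))])
```

```text
foot z 0.1628 near end -0.041 lat -0.0193 0.0188 [array([-32.3,  -0.3]), array([38., 18.]), np.float64(90.0)]
cover z 0.09 near end -0.0494 lat -0.0305 0.0295 [array([-40.6,  -0.5]), array([18., 60.]), np.float64(0.0)]
```

```bash
python3 -m handwheel '[[[0.0013,-0.0008,-0.01,0,0,0.2],[0,0,-0.015,0,0,0],[0,0,-0.015,0,0,0],[0,0,-0.01,0,0,0],[0,0,-0.005,0,0,0],[0,0,0,0,0,0],[0,0,0,0,0,0],[0,0,0,0,0,0]]]' 0
python3 -m handwheel '[[[0,0,-0.002,0,0,0],[0,0,-0.002,0,0,0],[0,0,-0.001,0,0,0],[0,0,-0.001,0,0,0],[0,0,0,0,0,0],[0,0,0,0,0,0]]]' 0
```

```text
time: 8.13
tool_pos: [0.535, 0.181, 0.1222]
tool_rot: [0.001, 0.244, 0.97, 0.0]
contact_force: [0.6, 0.0, -0.9]
gripper_width: 0.254
grasp_force: 59.5
time: 8.63
tool_pos: [0.5354, 0.1813, 0.1177]
tool_rot: [0.001, 0.244, 0.97, 0.001]
contact_force: [-3.1, 1.1, 6.9]
gripper_width: 0.247
grasp_force: 60.7
```

```bash
python3 -m handwheel '[[[0,0,-0.001,0,0,0],[0,0,-0.001,0,0,0],[0,0,-0.001,0,0,0],[0,0,0,0,0,0],[0,0,0,0,0,0]]]' 0
python3 -m handwheel '[[[0,0,-0.001,0,0,0],[0,0,-0.001,0,0,0],[0,0,-0.001,0,0,0],[0,0,0,0,0,0],[0,0,0,0,0,0]]]' 0
```

```text
time: 9.05
tool_pos: [0.5351, 0.1812, 0.1136]
tool_rot: [0.001, 0.244, 0.97, 0.0]
contact_force: [0.6, -0.3, -1.0]
gripper_width: 0.251
grasp_force: 59.5
time: 9.47
tool_pos: [0.5341, 0.1809, 0.1088]
tool_rot: [-0.0, 0.244, 0.97, -0.0]
contact_force: [0.1, 0.3, -1.1]
gripper_width: 0.245
grasp_force: 59.7
```

```bash
python3 -m handwheel '[[[0,0,-0.001,0,0,0],[0,0,-0.001,0,0,0],[0,0,-0.001,0,0,0],[0,0,0,0,0,0],[0,0,0,0,0,0],[0,0,0,0,0,0]]]' 0
```

```text
time: 9.97
tool_pos: [0.5348, 0.1811, 0.1085]
tool_rot: [0.0, 0.244, 0.97, 0.0]
contact_force: [-5.0, -1.5, 9.7]
gripper_width: 0.246
grasp_force: 61.0
```

```bash
python3 -m handwheel '[[[0,0,-0.001,0,0,0],[0,0,-0.001,0,0,0],[0,0,0,0,0,0],[0,0,0,0,0,0],[0,0,0,0,0,0]]]' 0
python3 -m handwheel '[[[0,0,0.003,0,0,0],[0,0,0.01,0,0,0],[0,0,0.02,0,0,0],[0,0,0.03,0,0,0],[0,0,0.02,0,0,0],[0,0,0.0127,0,0,0],[0,0,0,0,0,0],[0,0,0,0,0,0],[0,0,0,0,0,0]]]' 0
python3 - <<'E'
from h import *
ci=camera_info('wrist'); im,d=grab_frame('wrist'); cv2.imwrite('pics/w5.png',im)
P=np.array([world('wrist',(u,v),float(d[v,u]),ci) for v in range(100,290) for u in range(230,400) if d[v,u]>0])
a=np.radians(-28.3); e=np.array([np.cos(a),np.sin(a)]); n=np.array([-e[1],e[0]]); o=np.array([.5335,.1804])
q=(P[:,:2]-o)@np.c_[e,n]
for s in (1,-1):
  k=(q[:,0]>-.048)&(q[:,0]<-.042)&(s*q[:,1]>.005)&(s*q[:,1]<.027)&(P[:,2]<.12); print('cover z',np.median(P[k,2]),k.sum())
  k=(q[:,0]>-.05)&(q[:,0]<-.02)&(s*q[:,1]>.036)&(s*q[:,1]<.055)&(P[:,2]<.12); print('plate z',np.median(P[k,2]),k.sum())
S=P[(P[:,2]>.15)&(P[:,2]<.185)]; print('foot',np.median(S[:,2]),[np.round(x,2) for x in cv2.minAreaRect((((S[:,:2]-o)@np.c_[e,n])*1000).astype(np.float32))],state()['tool_pos'],state()['tool_rot'])
E
```

```text
time: 10.38
tool_pos: [0.5352, 0.1812, 0.1085]
tool_rot: [0.0, 0.244, 0.97, 0.0]
contact_force: [-10.0, -1.9, 17.9]
gripper_width: 0.246
grasp_force: 62.2
time: 11.13
tool_pos: [0.5334, 0.1807, 0.198]
tool_rot: [-0.001, 0.244, 0.97, -0.001]
contact_force: [-0.4, 0.7, -1.8]
gripper_width: 0.25
grasp_force: 59.5
cover z 0.08029276241163741 195
plate z 0.07428670639977408 801
cover z 0.08026711806510162 193
plate z 0.07429003316957555 813
foot 0.18416014192209798 [array([-21.2,  -0.6]), array([37.14, 38.12]), np.float64(0.09)] [0.53321552 0.18069196 0.19758175] [-1.74701789e-03  2.44323177e-01  9.69691934e-01 -8.28925255e-04]
```

View pics/w5.png

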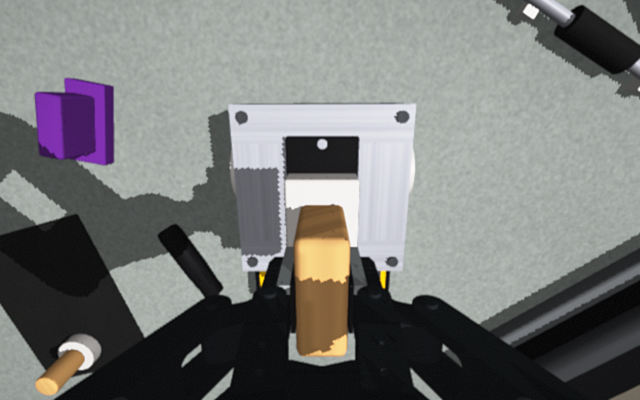

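The cover is 6 mm above the plate on both sides and level, so it is home. Now I'll return the tool to its place.

```bash
python3 -m handwheel '[[[-0.0041,-0.0336,0,0,0,2.6],[-0.0041,-0.0336,0,0,0,2.6],[-0.0041,-0.0336,0,0,0,2.6],[-0.0041,-0.0336,0,0,0,2.6],[-0.0041,-0.0336,0,0,0,2.6],[-0.0041,-0.0336,0,0,0,2.6],[-0.0041,-0.0336,0,0,0,2.6],[-0.0041,-0.0336,0,0,0,2.6],[-0.0041,-0.0336,0,0,0,2.6],[-0.0041,-0.0336,0,0,0,2.6],[0,0,0,0,0,0],[0,0,-0.03,0,0,0],[0,0,-0.04,0,0,0],[0,0,-0.04,0,0,0],[0,0,-0.03,0,0,0],[0,0,-0.015,0,0,0],[0,0,0,0,0,0],[0,0,0,0,0,0],[0,0,0,0,0,0]]]' 0
```

```text
time: 12.77
tool_pos: [0.4942, -0.1551, 0.0459]
tool_rot: [0.001, 0.02, 1.0, -0.0]
contact_force: [0.7, -0.5, -0.9]
gripper_width: 0.25
grasp_force: 59.7
```

```bash
python3 -m handwheel '[[[0,0,-0.004,0,0,0],[0,0,-0.004,0,0,0],[0,0,-0.003,0,0,0],[0,0,-0.001,0,0,0],[0,0,0,0,0,0],[0,0,0,0,0,0],[0,0,0,0,0,0]]]' 0
```

```text
time: 13.35
tool_pos: [0.4935, -0.1551, 0.0332]
tool_rot: [0.0, 0.02, 1.0, -0.0]
contact_force: [0.1, -0.5, -1.8]
gripper_width: 0.249
grasp_force: 59.7
```

```bash
python3 -m handwheel '[[[0,0,-0.001,0,0,0],[0,0,-0.001,0,0,0],[0,0,-0.001,0,0,0],[0,0,0,0,0,0],[0,0,0,0,0,0],[0,0,0,0,0,0]]]' 0
```

```text
time: 13.85
tool_pos: [0.4938, -0.1552, 0.0316]
tool_rot: [-0.0, 0.02, 1.0, -0.0]
contact_force: [-4.3, 1.2, 8.3]
gripper_width: 0.253
grasp_force: 61.1
```

Contact on the mat. I'll open, then lift.

```bash
python3 -m handwheel '[[[0,0,0.001,0,0,0],[0,0,0,0,0,0],[0,0,0,0,0,0],[0,0,0,0,0,0],[0,0,0,0,0,0],[0,0,0,0,0,0],[0,0,0,0,0,0],[0,0,0,0,0,0],[0,0,0,0,0,0],[0,0,0,0,0,0]]]' 1
python3 -m handwheel '[[[0,0,0.01,0,0,0],[0,0,0.015,0,0,0],[0,0,0.02,0,0,0],[0,0,0.03,0,0,0],[0,0,0.04,0,0,0],[0,0,0.04,0,0,0],[0,0,0.04,0,0,0],[0,0,0.03,0,0,0],[-0.03,0,0,0,0,0],[-0.03,0,0,0,0,0],[0,0,0,0,0,0],[0,0,0,0,0,0],[0,0,0,0,0,0]]]' 1
python3 - <<'E'
from h import *
im,d=grab_frame('side'); cv2.imwrite('pics/s6.png',im); print(state()['contact_force'])
E
```

```text
time: 14.68
tool_pos: [0.4934, -0.155, 0.031]
tool_rot: [-0.0, 0.02, 1.0, 0.0]
contact_force: [-0.1, 0.3, 0.3]
gripper_width: 0.999
grasp_force: 0.0
time: 15.77
tool_pos: [0.4337, -0.1551, 0.2566]
tool_rot: [0.001, 0.02, 1.0, -0.0]
contact_force: [0.2, -0.0, 0.2]
gripper_width: 1.004
grasp_force: 0.0
[-0.46207557 -0.29206493 -0.62463   ]
```

View pics/s6.png

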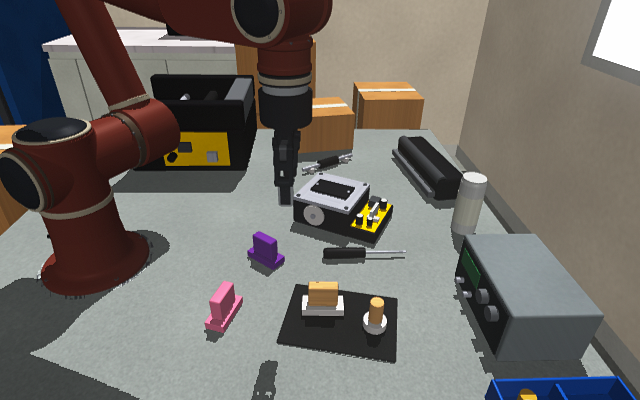

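The tool stands upright on the mat at (323,297), the cover is flush at (332,187), and everything else is where it was.

```bash
python3 -c "
from plant import job_done; print(job_done())"
```

```text
the job is handed in; nothing more can be done
None
```

The cover is pressed fully home and level on the plate, the rectangular seating tool stands upright back on the mat, released, and the job was handed in at about 16 s with the other things left where they were.

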